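# Shut the control box and bolt its lid

### The arm

A 6-joint arm with a two-finger parallel gripper is mounted at the origin on the work surface. World frame = base frame: x ahead of the robot, y to its left, z up, the work surface at z = 0. Lengths are in m, angles in rad, forces in N, time in s.
With the tool pointing down it reaches from about 0.25 to 0.775 m from the base axis. Payload 4 kg.
Tool frame: the origin (TCP) lies where the fingers leave the gripper's body, on its centre line; the fingertips stand 97 mm ahead of it and the grasp point (between the pads) lies 78 mm ahead of it; z points along the fingers, y is the direction in which the jaws open and shut (so a half turn about z gives the same grasp; the last joint's range is limited). The gripper opens to 94 mm and grips with 3 to 60 N. Pads are 16 mm wide; open, the fingers measure 119 mm over their backs; the gripper's body (75 mm by 177 mm) begins 78 mm behind the grasp point.
Start: joints at [-1.441, 0.087, 1.371, -0, 1.684, -0.103], TCP at [0.127, -0.535, 0.303] pointing down, gripper open.
Joint ranges: [-3.1, 3.1], [-0.76, 2.03], [0.27, 2.55], [-1.08, 4.22], [0.17, 2.65], [-2.57, 2.57]. Speed limits (rad/s): [2.79, 2.79, 3.14, 3.14, 3.14, 3.14].

### API

Orientations are given as a rotation vector (axis times angle).
In Python, from bench import arm gives the robot as it stands. The module is installed in compiled form; this text tells all that it offers.
- The arm moves only by the tool arm_command, never from a script. Its argument "motion" is a list of rows, each an object of numbers: "jaw": the opening, from 0 (shut) to 1 (fully open); "dx", "dy", "dz": the shift along the world's x, y, z in mm; "roll": the turn about the world's z in rad. A call has 1 to 20 rows; each row shifts and turns the commanded pose from where the row before left it; what a row does not reach is not made up. A row lasts 1/10 s, in which the tool goes at most 50 mm and 8.59 degrees, less where a joint would pass 70% of its speed; a pose out of reach is approached as far as the arm can. A call is refused whole if a number of a shift passes 50 or a number of a turn 0.15, either way. A call with a gripper value outside its range is refused whole. The fingers move at their own pace and stop on an object; "squeeze" is the grip in N (left out, the last holds). Time passes only in rows, so rows that do not move let the fingers close. It gives the time, the measured TCP pose, the force and the opening at its end, in the units of the state.
- arm.read_state(): the state, without advancing time (a new reading comes with each control period).
- arm.read_camera(name): name is "side" or "top"; returns the picture (384x512x3 uint8, blue, green, red); there is no depth.
- arm.camera_model(name): a dict with "fx", "fy", "cx", "cy" (pixels), "D" ([k1, k2, p1, p2, k3] as OpenCV has them; the pictures are not rectified), "xyz" and "orientation" of the camera in the world. Camera axes: x right, y down, z forward; pixel columns grow to the right and rows downward; lengths in m; the calibration is good to about 2 mm. A picture is of the moment at which its call begins. camera_model takes no time and is no camera call.
- arm.job_done(): hands the job in, once; it reports no verdict.
The state is a dict: "clock": time; "q": joint angles; "dq": joint speeds; "joint_efforts": joint torques, N m; "eef_pos": TCP position; "tcp_rot": TCP orientation; "force": force on the tool from outside, world axes, zero at the start; "wrist_torque": the same for the moment, N m; "finger_gap": finger opening in m.
Only numpy, scipy, OpenCV 4.12 (cv2) and the standard library are available. Lean on these libraries where they do the work, as an engineer would, in place of code of your own. Each camera call takes 0.05 s, during which the arm holds its last target.

### The job

Swing the lid of the grey control box fully shut; only then slide the round steel bolt across into the keeper on the lid, and turn the bolt's handle all the way down into the notch of the guide rail beside it, so that it stays locked there. The notch sits at a different place each time: feel for it. Let go at the end and leave the beacon, carton and screwdriver where they are.

Things in the scene. Friction and masses are not known exactly. Their poses are not given: they have to be found in the camera images.
- box: Grey steel control box fixed to the bench: 240 (x) x 360 (y) x 70 high, yaw within 0.3 rad of the world's. Origin: centre of its underside; axes along those sides, z up. y = -180 to 20 is open on top, covered by the lid; y = 22 to 180 is a solid deck (top z = 70) carrying the bolt, which lies along y at x = -30, z = 100, in two bearing blocks 30 x 16 x 44 high at y = 30 and 158.
- rail_line (a point): Fixed point on the deck under the guide rail (box frame -10, 109, 70; axes as the box's). The rail runs along y on the bolt's +x side: 8 thick (x = -14 to -6 in the box frame), 115 long, top 44 above the deck, with one notch 14 wide, open on top, 32 deep. The handle is over the notch at some bolt travel between 0.034 and 0.054 m; it differs each time and is not reported.
- lid (a joint): Lid hinge, rad: 0 = fully shut (hard stop), grows as it opens; starts 0.9 to 1.3. Stiff friction hinge (0.4 N m): stays at any angle, must be pushed all the way to 0 with up to 5 N near its free edge. Plate 220 (box x) x 190 x 4 thick, 0.35 kg; the free edge swings up and towards -y as it opens.
- lid_hinge (a point): Point on the lid's hinge line, which runs along the box's x, at the middle of the lid's width, level with the shut lid's outer face (box frame 0, -172, 70). Axes as the box's.
- lid_edge (a point): Point on the lid's outer face at its free edge, 192 from the hinge line and 50 to the box's +x side of the lid's middle; moves with the lid, z = outward normal. The face is bare here. The keeper, a steel block with a 20 x 20 hole for the bolt, stands on the face at box x = -45 to -15, 10 to 30 from the edge, 44 high.
- bolt (a joint): Travel of the bolt, m: 0 = withdrawn, grows as it slides to the box's -y towards the lid; starts 0 to 0.008; hard stop at 0.060. Friction about 2.5 N. A steel rod 16 thick with round ends; its tip lies 75 to the -y side of the handle and enters the keeper from a travel of about 0.024 on, if the lid is fully shut.
- handle (a joint): Turn of the handle about the bolt's axis, rad: 0 = straight up, grows as it turns down to the box's +x side; 1.4 = hard stop, fully down, almost level. Lower stop -0.3; starts -0.15 to 0.3. Friction about 1 N at the grip; stays where left. Its rod strikes the rail's top edge at about 0.6, except at the notch, where it goes down freely with 2 mm of play to either side.
- cross_grip (a point): Centre of the cross grip at the end of the bolt's handle (a T): a cylinder 22 in diameter and 26 long, lying along the bolt, of two black end rollers that turn freely on a pin. 52 out from the bolt's axis, on a steel rod 10 thick. Pinched by its flat end faces (a finger on its +y and one on its -y side), it pivots between the pads as the handle is turned.
- bolt_axis (a point): Point on the bolt's axis at the foot of the handle (the cross grip circles about it at 52). Slides with the bolt; axes as the box's, bolt along y.
- beacon: Bystander: amber warning beacon with grey foot, 93 in diameter, 120 tall, origin at the centre of its underside. Stands beyond the bolt end of the box.
- carton: Bystander: small cardboard carton 90 x 140 x 60 high, origin at the centre of its underside. On the far side of the box.
- screwdriver: Bystander: screwdriver about 200 long lying on the bench beyond the hinge side of the box.

How it is judged:
By the outcome, as a careful person would: the job done as asked, in the order asked, and still so for the second after the job is handed in, with the robot touching nothing.
It also fails if it takes over 61 s, if anything falls off the work surface, if the arm or the gripper's body presses on something with over 40 N, if the wrist force passes 120 N, or if a joint passes its speed limit or range.

## Working session

There is one attempt and no reset: what is moved stays moved. The work goes in short steps, Python scripts to look and compute and a tool call to move; the robot and the scene stay as the last step left them, time stands still between calls to the robot, and variables do not carry over. Pictures are saved under pics/ and viewed, and the job is handed in when it is done.

Besides the shell and the picture viewer there is one more tool, called after "Request:" by a JSON object that holds its "name" and its "arguments". arm_command: Moves the arm, as the interface text tells. Its arguments: {"type":"object","properties":{"motion":{"type":"array","items":{"type":"object","properties":{"jaw":{"type":"number"},"dx":{"type":"number"},"dy":{"type":"number"},"dz":{"type":"number"},"roll":{"type":"number"}}}},"squeeze":{"type":"number"}},"required":["motion"]}

```bash
mkdir -p pics; ls
python3 - <<'E'
from bench import arm
import cv2
s=arm.read_state();print(s)
for n in("side","top"):
    print(arm.camera_model(n)); cv2.imwrite(f"pics/{n}0.png",arm.read_camera(n))
E
```

```text
pics
{'clock': 0.0, 'q': array([-1.44111094e+00,  8.79588644e-02,  1.37223378e+00, -6.66125686e-06,
        1.68356002e+00, -1.03097039e-01]), 'dq': array([ 0.00099876, -0.00040394,  0.0010249 , -0.00092719, -0.00086108,
        0.00131755]), 'joint_efforts': array([ 2.13094521e-03, -3.40180206e+01, -3.02424502e+01,  7.20780529e-02,
        3.28396645e-02, -1.70617800e-04]), 'eef_pos': array([ 0.12683077, -0.53484561,  0.3015122 ]), 'tcp_rot': array([-3.11819224e+00, -3.64576800e-01,  5.54642166e-05]), 'force': array([-0.64206862,  0.59135401,  0.07428404]), 'wrist_torque': array([-0.00978782,  0.00954749, -0.06843923]), 'finger_gap': 0.0940604648942258}
{'fx': 347.64988251522, 'fy': 347.64988251522, 'cx': 260.195293204863, 'cy': 190.32364300597604, 'D': array([-0.07822167,  0.        ,  0.        ,  0.        ,  0.        ]), 'xyz': array([0.13923554, 0.70947977, 0.63814309]), 'orientation': array([-0.76356684,  2.39709288, -1.3110922 ])}
{'fx': 391.29740669464144, 'fy': 391.29740669464144, 'cx': 252.33838332606487, 'cy': 194.01890095749252, 'D': array([-0.12816089,  0.        ,  0.        ,  0.        ,  0.        ]), 'xyz': array([0.50006678, 0.0056482 , 1.24188122]), 'orientation': array([-2.13345368,  2.17420777, -0.09038731])}
```

View pics/side0.png

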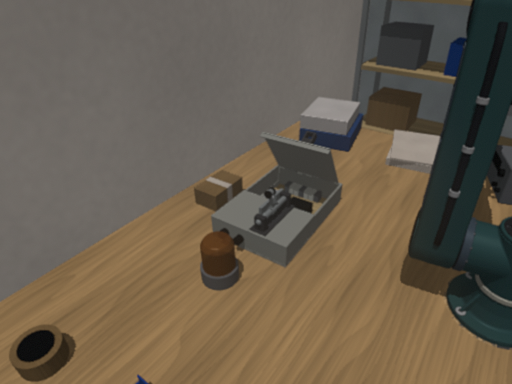

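View pics/top0.png

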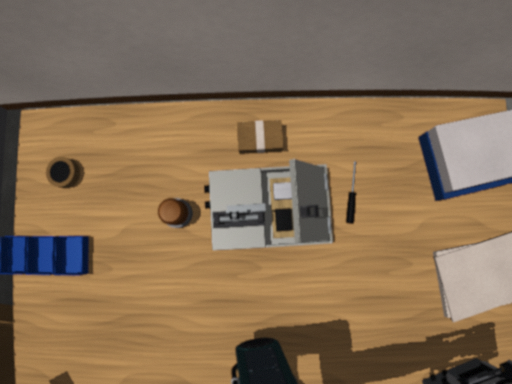

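```bash
cat > h.py <<'E'
import numpy as np, cv2
from scipy.spatial.transform import Rotation as R
from bench import arm
def M(n):
    m=arm.camera_model(n);K=np.array([[m['fx'],0,m['cx']],[0,m['fy'],m['cy']],[0,0,1]]);return K,m['D'],np.array(m['xyz']),R.from_rotvec(m['orientation']).as_matrix()
def ray(n,uv):
    K,D,c,Rm=M(n);p=cv2.undistortPoints(np.array(uv,float).reshape(-1,1,2),K,D).reshape(-1,2)
    d=(Rm@np.c_[p,np.ones(len(p))].T).T;return c,d
def plane(n,uv,z):
    c,d=ray(n,uv);return c+d*((z-c[2])/d[:,2])[:,None]
def proj(n,P):
    K,D,c,Rm=M(n);P=np.atleast_2d(P).astype(float);return cv2.projectPoints(P,R.from_matrix(Rm.T).as_rotvec(),-Rm.T@c,K,D)[0].reshape(-1,2)
def tri(a,b):
    c1,d1=ray('side',[a]);c2,d2=ray('top',[b]);d1=d1[0]/np.linalg.norm(d1[0]);d2=d2[0]/np.linalg.norm(d2[0])
    s=np.linalg.lstsq(np.c_[d1,-d2],c2-c1,rcond=None)[0];p=c1+s[0]*d1;q=c2+s[1]*d2;return (p+q)/2,np.linalg.norm(p-q)
def crop(img,x0,y0,x1,y1,k,f):
    cv2.imwrite(f,cv2.resize(img[y0:y1,x0:x1],None,fx=k,fy=k,interpolation=cv2.INTER_CUBIC))
E
python3 - <<'E'
from h import *
crop(cv2.imread('pics/top0.png'),195,150,345,260,5,'pics/tc0.png')
crop(cv2.imread('pics/side0.png'),195,125,355,265,4.2,'pics/sc0.png')
E
```

```text
(no output)
```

View pics/tc0.png

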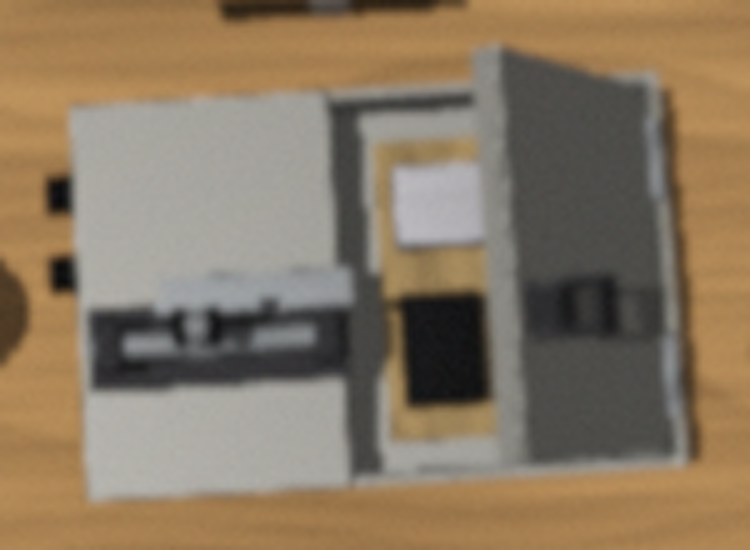

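View pics/sc0.png

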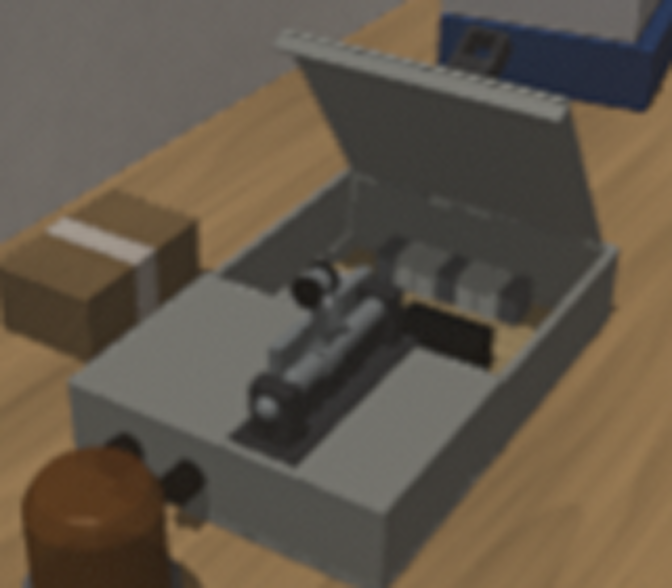

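```bash
cat >> h.py <<'E'
def tc(p): p=np.atleast_2d(p).astype(float); return (p+.5)/5-.5+[195,150]
def sc(p): p=np.atleast_2d(p).astype(float); return (p+.5)/4.2-.5+[195,125]
E
python3 - <<'E'
from h import *
img=cv2.imread('pics/top0.png')
P=plane('top',tc([(70,107),(90,500),(350,487),(330,93),(658,73),(688,463)]),.07)
print(P.round(4)); 
for a,b in((0,1),(3,2),(0,3),(1,2),(0,4),(1,5),(4,5)):print(a,b,np.linalg.norm(P[a]-P[b]),)
for a,b in((0,4),(1,5)): d=P[a]-P[b];print('yaw',np.arctan2(-d[0],d[1]))
for a,b in((0,1),(4,5)): d=P[a]-P[b];print('yaw',np.arctan2(d[1],d[0]))
print('center',P[[0,1,4,5]].mean(0))
# side corners: (70,383),(385,515) , (613,248)
Q=plane('side',sc([(70,383),(385,515),(613,248),(352,175)]),.07);print(Q.round(4),[np.linalg.norm(Q[i]-Q[i+1]) for i in range(3)])
E
```

```text
[[ 7.013e-01  1.655e-01  7.000e-02]
 [ 4.634e-01  1.551e-01  7.000e-02]
 [ 4.688e-01 -2.000e-04  7.000e-02]
 [ 7.063e-01  7.000e-03  7.000e-02]
 [ 7.146e-01 -1.927e-01  7.000e-02]
 [ 4.788e-01 -2.020e-01  7.000e-02]]
0 1 0.2380624893168939
3 2 0.23767162686117974
0 3 0.15863869253922125
1 2 0.1554302888138418
0 4 0.3585247303463307
1 5 0.3574493873310603
4 5 0.236032484453573
yaw 0.03720998236956996
yaw 0.042875693120660835
yaw 0.04393512533605476
yaw 0.03941269830799221
center [ 0.58953064 -0.0185298   0.07      ]
[[ 0.6993  0.1693  0.07  ]
 [ 0.4631  0.1599  0.07  ]
 [ 0.4802 -0.1883  0.07  ]
 [ 0.703  -0.1727  0.07  ]] [np.float64(0.23640134243443117), np.float64(0.34866592267887564), np.float64(0.22326968903447575)]
```

```bash
cat >> h.py <<'E'
C=np.array([.589,-.017,0]);YAW=.041;RB=R.from_euler('z',YAW).as_matrix()
def w2b(P): return (np.asarray(P)-C)@RB
def b2w(P): return np.asarray(P)@RB.T+C
E
python3 - <<'E'
from h import *
for nm,a,b in(('lid+x',(280,38),(475,48)),('lid+xb',(285,50),(500,48)),('lid-x',(560,118),(522,465)),('lid-x2',(566,105),(500,465)),('grip',(317,285),(197,325)),('keeper',(482,50),(590,305))):
    p,e=tri(sc(a)[0],tc(b)[0]);pb=w2b(p);print(nm,p.round(4),'box',pb.round(4),'gap',round(e,4), 'th',np.arctan2(pb[2]-.07,pb[1]+.172),np.hypot(pb[2]-.07,pb[1]+.172))
for th in(.9,1.1,1.3):
    P=b2w([[s*.11,-.172+.192*np.cos(th),.07+.192*np.sin(th)] for s in(1,-1)]);
    print(th,((proj('top',P)-[195,150]+.5)*5-.5).round(),((proj('side',P)-[195,125]+.5)*4.2-.5).round())
G=b2w([[-.03,.109-t,.152] for t in(0,.008)]);print(((proj('top',G)-[195,150]+.5)*5-.5).round(),((proj('side',G)-[195,125]+.5)*4.2-.5).round())
# notch candidate on rail top z=.114
print(w2b(plane('top',tc([(270,300)]),.114)), w2b(plane('top',tc([(160,290),(352,280)]),.114)))
E
```

```text
lid+x [ 0.7008 -0.0703  0.2267] box [ 0.1095 -0.0579  0.2267] gap 0.001 th 0.9414767208747914 0.19388586191194868
lid+xb [ 0.7047 -0.0842  0.2114] box [ 0.1129 -0.0718  0.2114] gap 0.0017 th 0.9544702680171276 0.17327190102098822
lid-x [ 0.4855 -0.0877  0.217 ] box [-0.1063 -0.0664  0.217 ] gap 0.007 th 0.9481082533574794 0.18101034554170395
lid-x2 [ 0.4822 -0.0769  0.2317] box [-0.1092 -0.0555  0.2317] gap 0.0014 th 0.9463071429556487 0.1992964903345302
grip [0.5626 0.0839 0.1511] box [-0.0222  0.1019  0.1511] gap 0.0005 th 0.28779140718066515 0.2856771422427494
keeper [ 0.5659 -0.1245  0.2313] box [-0.0275 -0.1065  0.2313] gap 0.004 th 1.1849295020192319 0.17413630816201953
0.9 [[465.  51.]
 [494. 468.]] [[275.  49.]
 [563. 123.]]
1.1 [[529.  39.]
 [560. 465.]] [[299.   6.]
 [586.  75.]]
1.3 [[601.  30.]
 [634. 460.]] [[325. -27.]
 [609.  37.]]
[[185. 339.]
 [199. 338.]] [[322. 293.]
 [329. 287.]]
[[-0.00834132  0.0613977   0.114     ]] [[0.00127045 0.12471232 0.114     ]
 [0.0003568  0.01340639 0.114     ]]
```

Run:
```python
from h import *
s=arm.read_state();print(s['clock'],s['eef_pos'])
pre=b2w([.055,-.112,.315]);print('pre',pre,(pre-s['eef_pos'])*1e3)
last=pre
for th in(.95,.8,.65,.5,.35,.2,.1,.0):
    p=b2w([.055,-.172+.18*np.cos(th)-.0125,.07+.18*np.sin(th)+.097]);print(th,p.round(4),((p-last)*1e3).round(1));last=p
```

```text
0.1 [ 0.12682393 -0.53486066  0.30163088]
pre [ 0.64854449 -0.12665151  0.315     ] [521.72056312 408.20915481  13.36911874]
0.95 [ 0.6472 -0.0945  0.3134] [-1.3 32.2 -1.6]
0.8 [ 0.6464 -0.0738  0.2961] [ -0.8  20.7 -17.3]
0.65 [ 0.6456 -0.0559  0.2759] [ -0.7  17.9 -20.2]
0.5 [ 0.645  -0.0413  0.2533] [ -0.6  14.7 -22.6]
0.35 [ 0.6446 -0.0301  0.2287] [ -0.5  11.1 -24.6]
0.2 [ 0.6443 -0.0228  0.2028] [ -0.3   7.3 -26. ]
0.1 [ 0.6442 -0.0201  0.185 ] [ -0.1   2.7 -17.8]
0.0 [ 0.6441 -0.0192  0.167 ] [ -0.    0.9 -18. ]
```

Request:
{"name": "arm_command", "arguments": {"motion": [{"dx":20,"dy":15,"dz":3,"jaw":0,"roll":-0.012},{"dx":35,"dy":25,"dz":3,"roll":-0.012},{"dx":35,"dy":25,"dz":3,"roll":-0.012},{"dx":35,"dy":25,"dz":3,"roll":-0.012},{"dx":35,"dy":25,"dz":2,"roll":-0.012},{"dx":35,"dy":27,"roll":-0.012},{"dx":35,"dy":27,"roll":-0.012},{"dx":35,"dy":27,"roll":-0.012},{"dx":35,"dy":27,"roll":-0.012},{"dx":35,"dy":27,"roll":-0.012},{"dx":35,"dy":27,"roll":-0.012},{"dx":35,"dy":27,"roll":-0.012},{"dx":35,"dy":27,"roll":-0.012},{"dx":35,"dy":27,"roll":-0.012},{"dx":35,"dy":27,"roll":-0.012},{"dx":12,"dy":23,"roll":-0.012},{"jaw":0}]}}

```text
invalid input
```

Request:
{"name": "arm_command", "arguments": {"motion": [{"dx":20,"dy":15,"dz":3,"jaw":0,"roll":-0.012},{"dx":35,"dy":25,"dz":3,"jaw":0,"roll":-0.012},{"dx":35,"dy":25,"dz":3,"jaw":0,"roll":-0.012},{"dx":35,"dy":25,"dz":3,"jaw":0,"roll":-0.012},{"dx":35,"dy":25,"dz":2,"jaw":0,"roll":-0.012}]}}

```text
clock: 0.6
eef_pos: [0.2879, -0.4189, 0.3164]
tcp_rot: [-3.13, -0.269, 0.0]
force: [0.4, -0.7, -0.0]
finger_gap: 0.0575
```

Request:
{"name": "arm_command", "arguments": {"motion": [{"dx":35,"dy":28,"dz":0,"jaw":0,"roll":-0.012},{"dx":35,"dy":28,"dz":0,"jaw":0,"roll":-0.012},{"dx":35,"dy":28,"dz":0,"jaw":0,"roll":-0.012},{"dx":35,"dy":28,"dz":0,"jaw":0,"roll":-0.012},{"dx":35,"dy":28,"dz":0,"jaw":0,"roll":-0.012},{"dx":35,"dy":28,"dz":0,"jaw":0,"roll":-0.012},{"dx":35,"dy":28,"dz":0,"jaw":0,"roll":-0.012},{"dx":35,"dy":28,"dz":0,"jaw":0,"roll":-0.012},{"dx":35,"dy":28,"dz":0,"jaw":0,"roll":-0.012},{"dx":35,"dy":25,"dz":0,"jaw":0,"roll":-0.012},{"dx":10,"dy":15,"dz":0,"jaw":0,"roll":-0.012},{"dx":0,"dy":0,"dz":0,"jaw":0,"roll":0},{"dx":0,"dy":0,"dz":0,"jaw":0,"roll":0}]}}

```text
clock: 1.9
eef_pos: [0.6466, -0.1283, 0.3159]
tcp_rot: [3.141, 0.065, -0.003]
force: [-0.0, 0.3, 0.5]
finger_gap: 0.0003
```

Request:
{"name": "arm_command", "arguments": {"motion": [{"dx":-0.5,"dy":12,"dz":0,"jaw":0,"roll":0},{"dx":-0.5,"dy":12,"dz":0,"jaw":0,"roll":0},{"dx":-0.5,"dy":11,"dz":-2,"jaw":0,"roll":0},{"dx":-0.5,"dy":10,"dz":-9,"jaw":0,"roll":0},{"dx":-0.5,"dy":10,"dz":-9,"jaw":0,"roll":0},{"dx":-0.5,"dy":9,"dz":-10,"jaw":0,"roll":0},{"dx":-0.5,"dy":9,"dz":-10,"jaw":0,"roll":0}]}}

```text
clock: 2.6
eef_pos: [0.6433, -0.0542, 0.2756]
tcp_rot: [-3.141, -0.065, -0.0]
force: [0.7, -0.6, 0.8]
finger_gap: 0.0006
```

Request:
{"name": "arm_command", "arguments": {"motion": [{"dx":0,"dy":7,"dz":-11,"jaw":0,"roll":0},{"dx":0,"dy":7,"dz":-11,"jaw":0,"roll":0},{"dx":0,"dy":6,"dz":-12,"jaw":0,"roll":0}]}}

```text
clock: 2.9
eef_pos: [0.6431, -0.0345, 0.2414]
tcp_rot: [-3.141, -0.064, 0.002]
force: [-1.3, 0.7, 1.6]
finger_gap: 0.0006
```

Run:
```python
from h import *
s=arm.read_state();print(s['force'],s['eef_pos'],w2b(s['eef_pos']))
i=arm.read_camera('side');crop(i,195,125,355,265,4.2,'pics/sc1.png')
```

```text
[-1.28393606  0.68475782  1.5998154 ] [ 0.64311262 -0.03447428  0.24137535] [ 0.0533509  -0.0196776   0.24137535]
```

View pics/sc1.png

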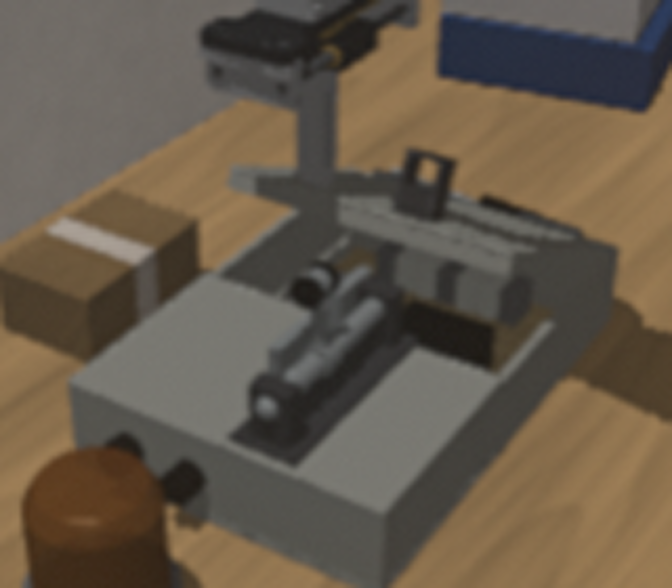

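Request:
{"name": "arm_command", "arguments": {"motion": [{"dx":0,"dy":5,"dz":-12,"jaw":0,"roll":0},{"dx":0,"dy":4,"dz":-12,"jaw":0,"roll":0},{"dx":0,"dy":3,"dz":-12,"jaw":0,"roll":0},{"dx":0,"dy":2,"dz":-12,"jaw":0,"roll":0},{"dx":0,"dy":1,"dz":-12,"jaw":0,"roll":0},{"dx":0,"dy":0,"dz":-6,"jaw":0,"roll":0}]}}

```text
clock: 3.55
eef_pos: [0.6429, -0.02, 0.1747]
tcp_rot: [-3.141, -0.064, 0.003]
force: [-0.6, 0.2, 0.3]
finger_gap: 0.0006
```

Request:
{"name": "arm_command", "arguments": {"motion": [{"dx":0,"dy":0,"dz":-4,"jaw":0,"roll":0},{"dx":0,"dy":0,"dz":-3,"jaw":0,"roll":0},{"dx":0,"dy":0,"dz":-1,"jaw":0,"roll":0}]}}

```text
clock: 3.85
eef_pos: [0.6434, -0.0204, 0.1686]
tcp_rot: [3.141, 0.064, -0.0]
force: [-0.2, 0.9, -0.1]
finger_gap: 0.0002
```

Request:
{"name": "arm_command", "arguments": {"motion": [{"dx":0,"dy":0,"dz":-2,"jaw":0,"roll":0},{"dx":0,"dy":0,"dz":-1,"jaw":0,"roll":0}]}}

```text
clock: 4.05
eef_pos: [0.6437, -0.0204, 0.1674]
tcp_rot: [3.14, 0.064, 0.002]
force: [-2.1, -0.2, 6.2]
finger_gap: 0.0008
```

Request:
{"name": "arm_command", "arguments": {"motion": [{"dx":0,"dy":0,"dz":-1,"jaw":0,"roll":0},{"dx":0,"dy":0,"dz":0,"jaw":0,"roll":0},{"dx":0,"dy":0,"dz":0,"jaw":0,"roll":0}]}}

```text
clock: 4.35
eef_pos: [0.6436, -0.0203, 0.1674]
tcp_rot: [3.14, 0.064, 0.003]
force: [-2.4, 0.5, 6.7]
finger_gap: 0.0006
```

Request:
{"name": "arm_command", "arguments": {"motion": [{"dx":0,"dy":0,"dz":-3,"jaw":0,"roll":0},{"dx":0,"dy":0,"dz":0,"jaw":0,"roll":0}]}}

```text
clock: 4.55
eef_pos: [0.6436, -0.0204, 0.1671]
tcp_rot: [3.14, 0.064, 0.005]
force: [-7.1, 0.2, 15.9]
finger_gap: 0.0005
```

Request:
{"name": "arm_command", "arguments": {"motion": [{"dx":0,"dy":0,"dz":20,"jaw":0,"roll":0},{"dx":0,"dy":-10,"dz":40,"jaw":0.6,"roll":0},{"dx":0,"dy":-20,"dz":40,"jaw":0.6,"roll":0},{"dx":0,"dy":-20,"dz":20,"jaw":0.6,"roll":0}]}}

```text
clock: 4.95
eef_pos: [0.6444, -0.0706, 0.287]
tcp_rot: [3.139, 0.065, 0.012]
force: [0.7, 0.2, -0.2]
finger_gap: 0.0209
```

Run:
```python
from h import *
s=arm.read_state();print(s['clock'],s['force'],s['eef_pos'],s['finger_gap'])
i=arm.read_camera('side');cv2.imwrite('pics/s2.png',i);crop(i,195,125,355,265,4.2,'pics/sc2.png')
i=arm.read_camera('top');cv2.imwrite('pics/t2.png',i);crop(i,195,150,345,260,5,'pics/tc2.png');crop(i,205,185,275,240,10,'pics/tz2.png')
```

```text
4.95 [ 0.65909891  0.16849678 -0.15484873] [ 0.64436428 -0.07062465  0.28704108] 0.020902689916595066
```

View pics/sc2.png

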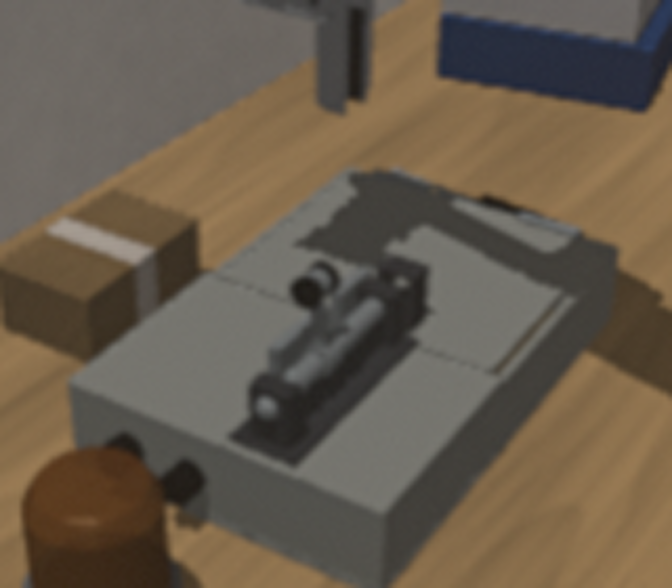

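View pics/tz2.png

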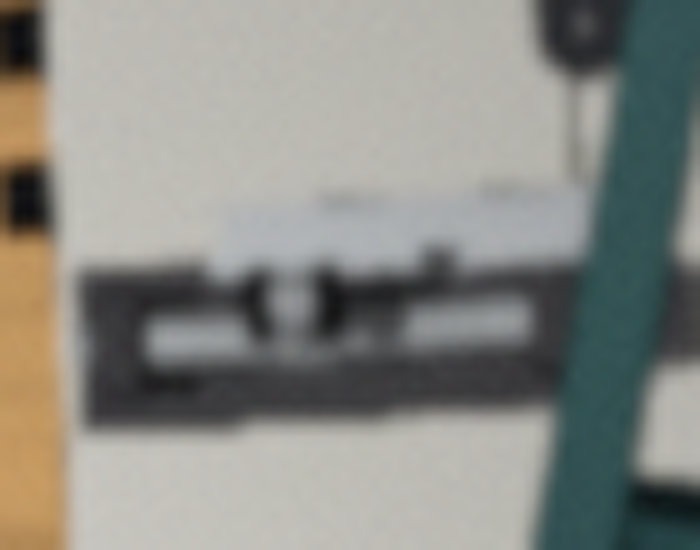

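View pics/tc2.png

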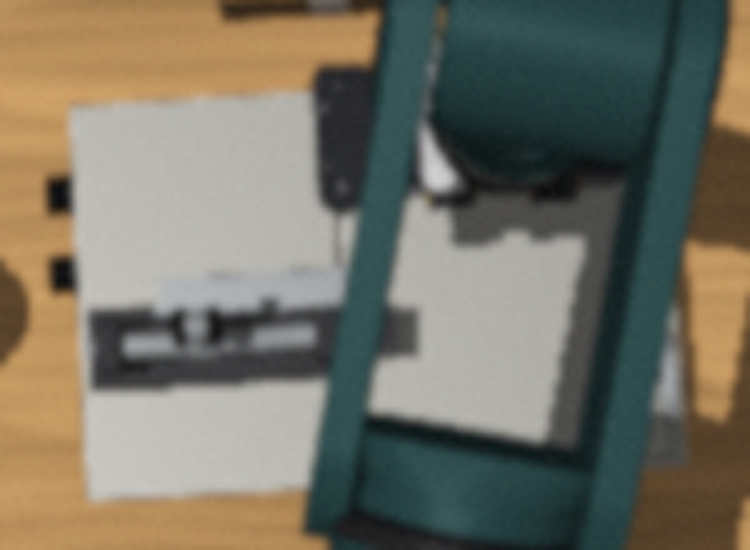

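Run:
```python
from h import *
f=lambda p:(np.atleast_2d(p).astype(float)+.5)/10-.5+[205,185]
g=plane('top',f([(297,303),(265,303),(330,303)]),.151);print('grip',g,w2b(g))
n=plane('top',f([(438,265),(420,265),(457,265)]),.114);print('notch',w2b(n))
n=plane('top',f([(438,265)]),.100);print('notch z.1',w2b(n))
p,e=tri(sc((317,284))[0],f((297,303))[0]);print(p,e,w2b(p))
```

```text
grip [[0.56165298 0.08310466 0.151     ]
 [0.56181661 0.09206614 0.151     ]
 [0.56148331 0.0738698  0.151     ]] [[-0.0232209   0.10114144  0.151     ]
 [-0.02269009  0.11008869  0.151     ]
 [-0.02376895  0.09192131  0.151     ]]
notch [[-0.01248707  0.06236044  0.114     ]
 [-0.01217481  0.06755372  0.114     ]
 [-0.01281687  0.05688019  0.114     ]]
notch z.1 [[-0.01155062  0.06280836  0.1       ]]
[0.56229385 0.08346888 0.1516182 ] 0.001573216453976158 [-0.02256564  0.10147909  0.1516182 ]
```

Request:
{"name": "arm_command", "arguments": {"motion": [{"dx":-12,"dy":24,"dz":0,"jaw":0.55,"roll":0},{"dx":-17,"dy":32,"dz":0,"jaw":0.55,"roll":0},{"dx":-17,"dy":32,"dz":0,"jaw":0.55,"roll":0},{"dx":-17,"dy":32,"dz":0,"jaw":0.55,"roll":0},{"dx":-14,"dy":24,"dz":0,"jaw":0.55,"roll":0},{"dx":-5,"dy":10,"dz":0,"jaw":0.55,"roll":0},{"dx":0,"dy":0,"dz":0,"jaw":0.55,"roll":0},{"dx":0,"dy":0,"dz":0,"jaw":0.55,"roll":0}]}}

```text
clock: 5.85
eef_pos: [0.5616, 0.0834, 0.2809]
tcp_rot: [3.14, 0.064, -0.001]
force: [0.7, 0.6, -0.3]
finger_gap: 0.0519
```

Request:
{"name": "arm_command", "arguments": {"motion": [{"dx":0,"dy":0,"dz":-20,"jaw":0.55,"roll":0},{"dx":0,"dy":0,"dz":-20,"jaw":0.55,"roll":0},{"dx":0,"dy":0,"dz":-12,"jaw":0.55,"roll":0},{"dx":0,"dy":0,"dz":0,"jaw":0.55,"roll":0}], "squeeze": 15}}

```text
clock: 6.25
eef_pos: [0.5609, 0.0827, 0.2269]
tcp_rot: [3.14, 0.061, -0.008]
force: [0.5, -0.1, -1.2]
finger_gap: 0.0517
```

Run:
```python
from h import *
s=arm.read_state();print(s['clock'],s['force'],s['eef_pos'],s['finger_gap'])
i=arm.read_camera('side');crop(i,195,125,355,265,4.2,'pics/sc3.png')
```

```text
6.25 [ 0.51674567 -0.14520281 -1.18635646] [0.56088407 0.0827115  0.22689008] 0.05169463079839679
```

View pics/sc3.png

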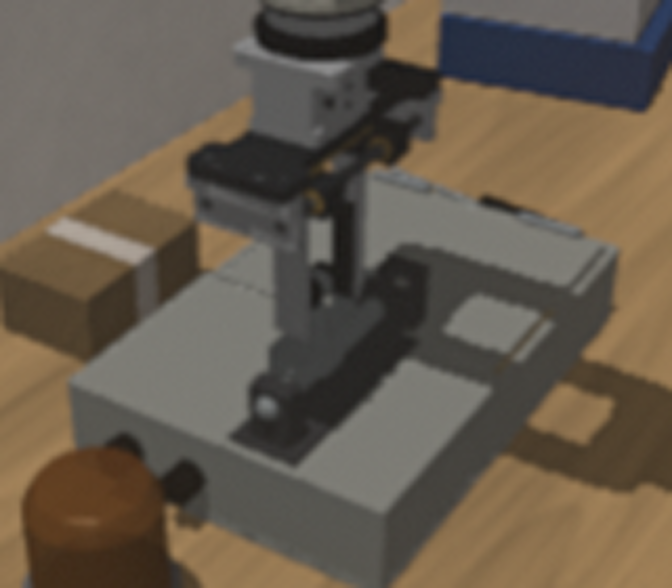

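Fingers straddle the grip (black roller near crop pixel (318,285) between them). Close.

Request:
{"name": "arm_command", "arguments": {"motion": [{"dx":0,"dy":0,"dz":2,"jaw":0.2,"roll":0},{"dx":0,"dy":0,"dz":0,"jaw":0.2,"roll":0},{"dx":0,"dy":0,"dz":0,"jaw":0.2,"roll":0},{"dx":0,"dy":0,"dz":0,"jaw":0.2,"roll":0},{"dx":0,"dy":0,"dz":0,"jaw":0.2,"roll":0}], "squeeze": 20}}

```text
clock: 6.8
eef_pos: [0.5617, 0.0839, 0.2326]
tcp_rot: [3.141, 0.064, 0.003]
force: [-0.3, 0.7, 3.3]
finger_gap: 0.0257
```

Request:
{"name": "arm_command", "arguments": {"motion": [{"dx":0.2,"dy":-5,"dz":0,"jaw":0.2,"roll":0},{"dx":0.2,"dy":-5,"dz":0,"jaw":0.2,"roll":0},{"dx":0.2,"dy":-5,"dz":0,"jaw":0.2,"roll":0},{"dx":0.2,"dy":-5,"dz":0,"jaw":0.2,"roll":0}]}}

```text
clock: 7.2
eef_pos: [0.5625, 0.0636, 0.2326]
tcp_rot: [-3.14, -0.064, -0.003]
force: [0.1, 3.8, 4.6]
finger_gap: 0.0256
```

Request:
{"name": "arm_command", "arguments": {"motion": [{"dx":0.2,"dy":-5,"dz":0,"jaw":0.2,"roll":0},{"dx":0.2,"dy":-5,"dz":0,"jaw":0.2,"roll":0},{"dx":0.2,"dy":-5,"dz":0,"jaw":0.2,"roll":0},{"dx":0,"dy":-3,"dz":0,"jaw":0.2,"roll":0},{"dx":0,"dy":0,"dz":0,"jaw":0.2,"roll":0}]}}

```text
clock: 7.7
eef_pos: [0.5632, 0.0449, 0.2326]
tcp_rot: [3.14, 0.063, 0.003]
force: [0.2, 1.2, 6.0]
finger_gap: 0.026
```

Run:
```python
from h import *
s=arm.read_state();print(s['clock'],s['force'],s['eef_pos'],w2b(s['eef_pos']),s['finger_gap'])
i=arm.read_camera('side');crop(i,195,125,355,265,4.2,'pics/sc4.png')
```

```text
7.7 [0.20847565 1.23166357 6.02640791] [0.56323547 0.04491663 0.23260265] [-0.02320501  0.06292064  0.23260265] 0.0260361326539823
```

View pics/sc4.png

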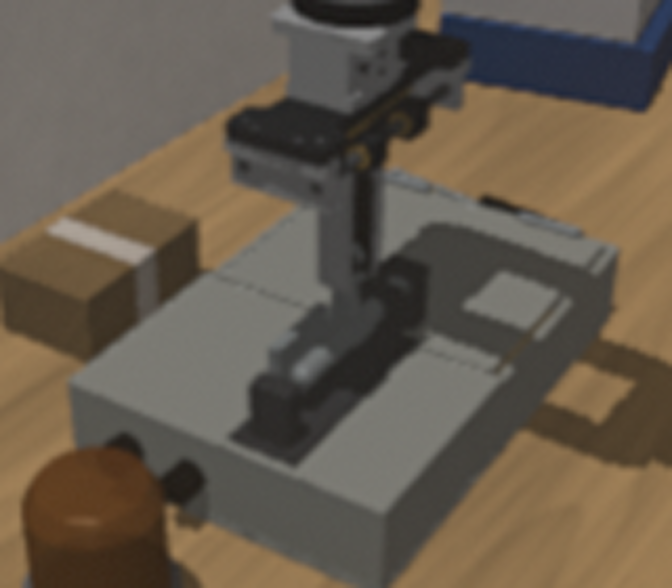

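Request:
{"name": "arm_command", "arguments": {"motion": [{"dx":3,"dy":0.1,"dz":0,"jaw":0.2,"roll":0},{"dx":3,"dy":0.1,"dz":-0.5,"jaw":0.2,"roll":0},{"dx":3,"dy":0.1,"dz":-1,"jaw":0.2,"roll":0},{"dx":3,"dy":0.1,"dz":-1,"jaw":0.2,"roll":0},{"dx":3,"dy":0.1,"dz":-1.5,"jaw":0.2,"roll":0},{"dx":3,"dy":0.1,"dz":-1.5,"jaw":0.2,"roll":0}]}}

```text
clock: 8.35
eef_pos: [0.5819, 0.0458, 0.2268]
tcp_rot: [3.14, 0.063, 0.004]
force: [2.7, 0.5, 4.9]
finger_gap: 0.0258
```

Request:
{"name": "arm_command", "arguments": {"motion": [{"dx":2.5,"dy":0.1,"dz":-1.5,"jaw":0.2,"roll":0},{"dx":2.5,"dy":0.1,"dz":-1.7,"jaw":0.2,"roll":0},{"dx":2.5,"dy":0.1,"dz":-1.9,"jaw":0.2,"roll":0},{"dx":2.5,"dy":0.1,"dz":-2.2,"jaw":0.2,"roll":0}]}}

```text
clock: 8.75
eef_pos: [0.5922, 0.0462, 0.2195]
tcp_rot: [3.14, 0.063, 0.006]
force: [3.3, 0.2, 4.4]
finger_gap: 0.0257
```

Request:
{"name": "arm_command", "arguments": {"motion": [{"dx":2.3,"dy":0.1,"dz":-2.3,"jaw":0.2,"roll":0},{"dx":2.1,"dy":0.1,"dz":-2.5,"jaw":0.2,"roll":0},{"dx":2,"dy":0.1,"dz":-2.5,"jaw":0.2,"roll":0},{"dx":1.9,"dy":0.1,"dz":-2.7,"jaw":0.2,"roll":0}]}}

```text
clock: 9.15
eef_pos: [0.6006, 0.0463, 0.2096]
tcp_rot: [3.139, 0.063, 0.007]
force: [3.7, -1.1, 3.7]
finger_gap: 0.0257
```

Request:
{"name": "arm_command", "arguments": {"motion": [{"dx":1.6,"dy":0,"dz":-3,"jaw":0.2,"roll":0},{"dx":1.6,"dy":0.1,"dz":-3.1,"jaw":0.2,"roll":0},{"dx":1.5,"dy":0,"dz":-3.2,"jaw":0.2,"roll":0},{"dx":1.1,"dy":0.1,"dz":-3.3,"jaw":0.2,"roll":0},{"dx":0.9,"dy":0,"dz":-3.3,"jaw":0.2,"roll":0},{"dx":0.7,"dy":0,"dz":-3.4,"jaw":0.2,"roll":0}]}}

```text
clock: 9.75
eef_pos: [0.6083, 0.0466, 0.1898]
tcp_rot: [3.139, 0.063, 0.008]
force: [6.7, -1.9, 3.3]
finger_gap: 0.0257
```

Run:
```python
from h import *
s=arm.read_state();print(s['clock'],s['force'],s['eef_pos'],w2b(s['eef_pos']),s['finger_gap'])
i=arm.read_camera('side');crop(i,195,125,355,265,4.2,'pics/sc5.png')
```

```text
9.75 [ 6.66882648 -1.89036443  3.33284394] [0.60833165 0.0465578  0.18979344] [0.02192054 0.06271201 0.18979344] 0.02570552005750312
```

View pics/sc5.png

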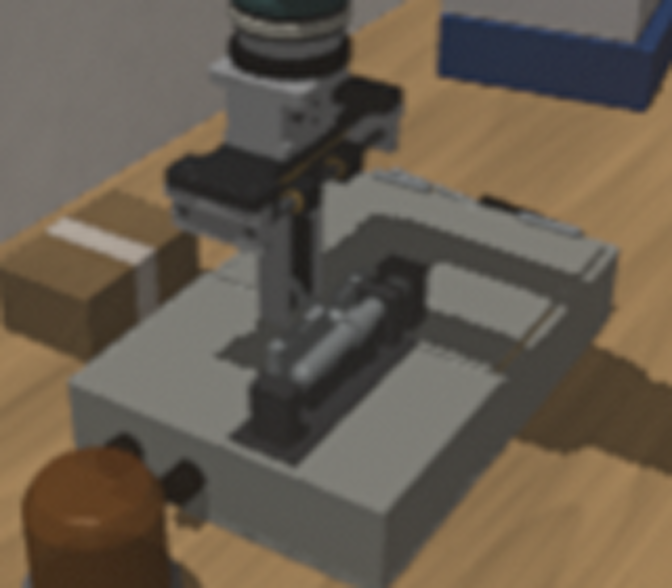

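Request:
{"name": "arm_command", "arguments": {"motion": [{"dx":-0.2,"dy":0,"dz":-2,"jaw":0.2,"roll":0},{"dx":0,"dy":0,"dz":-2,"jaw":0.2,"roll":0},{"dx":0,"dy":0,"dz":0,"jaw":0.2,"roll":0}]}}

```text
clock: 10.1
eef_pos: [0.6083, 0.0466, 0.189]
tcp_rot: [3.139, 0.063, 0.012]
force: [2.6, -0.8, 12.1]
finger_gap: 0.0256
```

Request:
{"name": "arm_command", "arguments": {"motion": [{"dx":0,"dy":0,"dz":-3,"jaw":0.2,"roll":0},{"dx":0,"dy":0,"dz":0,"jaw":0.2,"roll":0}]}}

```text
clock: 10.3
eef_pos: [0.6084, 0.0466, 0.1883]
tcp_rot: [3.139, 0.063, 0.014]
force: [-0.5, -1.7, 19.7]
finger_gap: 0.0257
```

Request:
{"name": "arm_command", "arguments": {"motion": [{"dx":0,"dy":0,"dz":3,"jaw":0.2,"roll":0},{"dx":0,"dy":0,"dz":2,"jaw":0.2,"roll":0},{"dx":0,"dy":0,"dz":0,"jaw":0.6,"roll":0},{"dx":0,"dy":0,"dz":0,"jaw":0.6,"roll":0},{"dx":0,"dy":0,"dz":0,"jaw":0.6,"roll":0},{"dx":0,"dy":0,"dz":0,"jaw":0.6,"roll":0}]}}

```text
clock: 10.9
eef_pos: [0.6055, 0.0475, 0.186]
tcp_rot: [-3.141, -0.064, 0.005]
force: [-0.9, -0.5, -0.2]
finger_gap: 0.0541
```

Request:
{"name": "arm_command", "arguments": {"motion": [{"dx":0,"dy":0,"dz":10,"jaw":0.6,"roll":0},{"dx":0,"dy":0,"dz":25,"jaw":0.6,"roll":0},{"dx":0,"dy":0,"dz":40,"jaw":0.6,"roll":0},{"dx":-20,"dy":-20,"dz":40,"jaw":0.6,"roll":0},{"dx":-30,"dy":-35,"dz":20,"jaw":0.6,"roll":0},{"dx":-30,"dy":-40,"dz":0,"jaw":0.6,"roll":0},{"dx":-30,"dy":-40,"dz":0,"jaw":0.6,"roll":0},{"dx":-30,"dy":-40,"dz":0,"jaw":0.6,"roll":0},{"dx":-30,"dy":-40,"dz":0,"jaw":0.6,"roll":0},{"dx":-30,"dy":-40,"dz":0,"jaw":0.6,"roll":0},{"dx":-20,"dy":-30,"dz":0,"jaw":0.6,"roll":0},{"dx":0,"dy":0,"dz":0,"jaw":0.6,"roll":0}]}}

```text
clock: 12.1
eef_pos: [0.3842, -0.2402, 0.3234]
tcp_rot: [3.139, 0.054, -0.0]
force: [0.4, 1.6, 0.8]
finger_gap: 0.0564
```

Run:
```python
from h import *
s=arm.read_state();print(s['clock'],s['force'],s['eef_pos'])
i=arm.read_camera('side');cv2.imwrite('pics/s6.png',i);crop(i,195,125,355,265,4.2,'pics/sc6.png')
i=arm.read_camera('top');cv2.imwrite('pics/t6.png',i);crop(i,195,150,345,260,5,'pics/tc6.png')
```

```text
12.1 [0.38562331 1.55551721 0.78560476] [ 0.38417492 -0.24022139  0.32341125]
```

View pics/sc6.png

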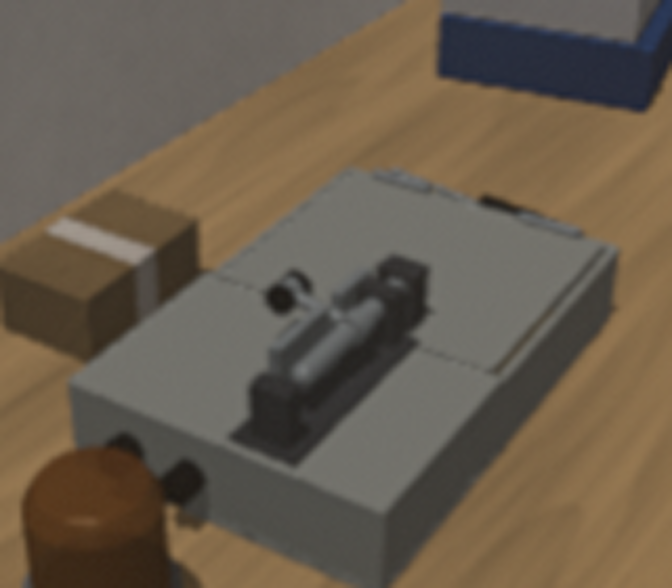

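View pics/tc6.png

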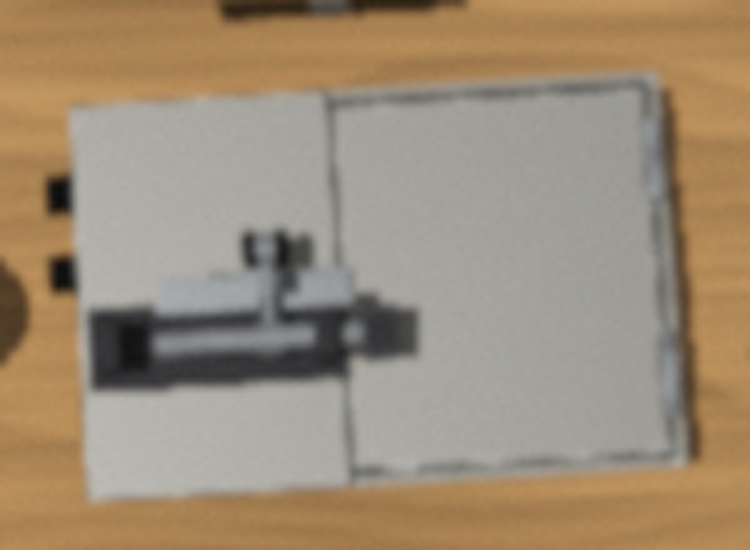

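View pics/t6.png

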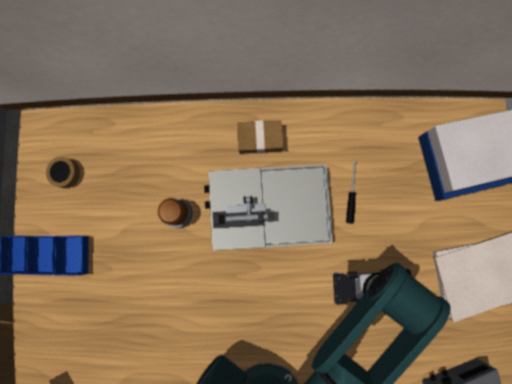

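Run:
```python
from h import *
p,e=tri(sc((289,293))[0],tc((266,248))[0]);b=w2b(p);print(b,e,'phi',np.arctan2(b[0]+.03,b[2]-.1))
a=cv2.imread('pics/t6.png');o=cv2.imread('pics/top0.png')
d=cv2.absdiff(a,o).max(2)
for n,(x0,y0,x1,y1) in dict(beacon=(155,190,203,235),carton=(230,115,290,158),screw=(342,158,362,228)).items():print(n,(d[y0:y1,x0:x1]>30).sum())
arm.job_done()
```

```text
[0.02329746 0.06259069 0.10752976] 0.0016720753968081836 phi 1.4304472087556441
beacon 0
carton 0
screw 0
the job is handed in; nothing more can be done
```

The job is done and handed in at about 12 s on the robot's clock, and none of the checks failed or disagreed.

- **Lid:** I pushed it down with closed fingers to the hard stop. It took about 16 N at the stop with no further motion, and the pictures show it lying flush.
- **Bolt:** I pinched the cross grip by its end faces and slid the bolt about 39 mm. The last pictures show its tip in the keeper.
- **Handle:** I found the notch in the top picture and confirmed it by feel. The handle went past 0.6 rad with no rise in force, then met its stop at about 20 N. After letting go, triangulation put it at about 1.43 rad, against a hard stop of 1.4.
- **At hand-in:** The gripper was open and well clear. The beacon, carton and screwdriver areas showed no pixel change from the first picture.

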